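# Vent the food warmer and turn it down

## Task

The food warmer is running too hot. First vent it: press the lever with the red pad on its side all the way down so that the lid stands fully raised, keep it there for a good second, then ease the lever back up so that the lid closes without slamming. Then turn it down from red to green: pull the dial knob fully out to unlock it, turn it clockwise to the green band, feel for the notch there and push the knob fully back in, and let go; leave the other things on the counter where they stand.

Things in the scene. Friction and masses are not known exactly. Their poses are not given: they have to be found in the camera images.
- warmer: Stainless food warmer, fixed to the counter. Origin: on the counter under the centre of its tank; -x is its front. Tank 260 (x) x 360 (y) x 130 high, closed by the lid. In front of the tank a flat-topped console, x -250 to -130, y -150 to 150, top at z 110, carrying the dial unit (on the +y half) and a loose shaker. On the tank's -y side a lift lever.
- lid_front (a point): Middle of the upper front edge of the lid, a steel panel 264 x 364 x 12 hinged at the tank's rear (+x) top edge: 142 mm above the counter when closed, 313 when fully raised (0.72 rad). The lid follows the lever through a linkage (lid angle = 1.6 x lever angle) and falls shut by its own weight; it slams if the lever is let go or followed up faster than about 250 mm/s.
- lever (a joint): Lift lever: 0 up (level, lid closed), 0.45 rad fully down (end stop). Its pivot lies 115 mm behind the pad (towards the warmer's +x), at the same height as the lever; the pad goes down about 50 mm. It needs 5 to 11 N on the pad and springs back up.
- lift_pad: Origin: middle of the top of the lever's red pad, 50 (warmer x) x 40 (y) x 10 thick, 125 mm above the counter when up. Nothing stands under it; the console's side is 40 mm away from the pad's edge.
- dial_unit: Round black dial housing, 94 across, 24 high, fixed on the console. Origin at the centre of its underside, on the knob's axis; z up. Dial angles are counted clockwise seen from above, from its own +y axis. On its rim three colour bands, each 0.7 rad long: red centred at angle 0, orange at 1.3, green at 2.4 rad.
- red_mark (a point): Middle of the red band, on the housing's top, 39 mm from the axis. Pushed in, the knob is locked by a hidden pin in a notch; the notch at red is loose (the knob has 0.2 to 0.9 rad of play to either side).
- green_mark (a point): Middle of the green band, on the housing's top, 39 mm from the axis. There is one hidden narrow notch (play 0.08 rad to either side) somewhere inside the green band, up to 0.35 rad off its middle: find it by touch. Off the notch the knob stops about 9 mm short of fully in; at the notch it goes home. The orange band has such a notch too.
- dial_pull (a joint): How far the knob is pulled up out of the housing: 0 fully in, 0.014 m fully out (stop). About 4 N of friction; it stays where it is left. From 0.010 m up the knob turns freely.
- dial_turn (a joint): Knob angle (rad), clockwise from above, where the black pointer line points: 0 = middle of the red band, 2.4 = middle of the green band; stops at -0.35 and 3.05.
- dial_grip (a point): On the knob's axis, 31 mm above the knob's underside (which lies 1 mm above the housing when in), at the height to grip. The white knob is a disc 50 across and 8 thick with a grip bar on top, 46 long, 14 wide, 34 high (bar top 42 mm above the underside, 11 mm above this point). The bar lies along this point's y axis, the pointer line is on its +y end; grip it across its 14 mm width (point x axis).
- shaker: Glass shaker 36 across, 50 high, on the console's -y half. Bystander; origin at its underside.
- bowl: Steel bowl 170 across, 65 high. Bystander; origin at its underside.
- spice_jar: Amber jar 72 across, 120 high, red cap. Bystander; origin at its underside.
- nut_jar: Brown jar 72 across, 120 high, yellow cap. Bystander; origin at its underside.
- tub: White plastic tub 90 across, 75 high. Bystander; origin at its underside.
- spatula: Kitchen utensil lying on the counter. Bystander; origin at its underside in the middle of its length.

How it is judged:
By the outcome, as a careful person would: the job done as asked, in the order asked, and still so for the second after the job is handed in, with the robot touching nothing.
It also fails if it takes over 72 s, if anything falls off the work surface, if the arm or the gripper's body presses on something with over 40 N, if the wrist force passes 120 N, or if a joint passes its speed limit or range.

## Robot

A 7-joint arm with a two-finger parallel gripper is mounted at the origin on the work surface. World frame = base frame: x ahead of the robot, y to its left, z up, the work surface at z = 0. Lengths are in m, angles in rad, forces in N, time in s.
With the tool pointing down it reaches from about 0.425 to 0.875 m from the base axis. Payload 4.7 kg.
Tool frame: the origin (TCP) lies midway between the tips of the shut fingers; the grasp point (between the pads) lies 19 mm behind it; z points along the fingers, y is the direction in which the jaws open and shut (so a half turn about z gives the same grasp; the last joint's range is limited). The gripper opens to 87 mm and grips with 3 to 60 N. Pads are 19 mm wide; open, the fingers measure 117 mm over their backs; the gripper's body (75 mm by 190 mm) begins 51 mm behind the grasp point.
Start: joints at [1.206, 0.321, -0.07, 1.45, 0.023, 1.371, -0.057], TCP at [0.24, -0.604, 0.223] pointing down, gripper open.
Joint ranges: [-2.86, 2.86], [-0.3, 2.09], [-1.38, 1.24], [0.06, 2.45], [-1.56, 4.7], [0.09, 2.05], [-2.69, 2.69]. Speed limits (rad/s): [2.57, 2.57, 3.14, 3.14, 3.14, 3.14, 3.14].

## Interface

Orientations are given as a rotation vector (axis times angle).
In Python, from cell import ctrl gives the robot as it stands. The module is installed in compiled form; this text tells all that it offers.
- The arm moves only by the tool move_arm, never from a script. Its argument "commands" is a list of rows, each a list of 7 numbers: the shift along the tool's x, y, z in cm, then the turn, a rotation vector about the tool's x, y, z in rad, then the closure, from 0 (fully open) to 1 (shut). A call has 1 to 8 rows; each row is the pose to reach, as a shift and turn from the pose measured when the call began, along the tool's axes at that moment; what a row does not reach only later rows make up. A row lasts 1/12 s, in which the tool goes at most 41.7 mm and 7.16 degrees, less where a joint would pass 70% of its speed; a pose out of reach is approached as far as the arm can. A call with a gripper value outside its range is refused whole. The fingers move at their own pace and stop on an object; "force" is the grip in N (left out, the last holds). Time passes only in rows, so rows that repeat a pose let the fingers close. It gives the time, the measured TCP pose, the force and the opening at its end, in the units of the state.
- ctrl.get_obs(): the state, without advancing time (a new reading comes with each control period).
- ctrl.snapshot(name): name is "scene" or "top" or "wrist"; returns the picture (400x640x3 uint8, blue, green, red); there is no depth.
- ctrl.get_calibration(name): a dict with "camera_matrix" (3x3 intrinsics, pixels), "D" ([k1, k2, p1, p2, k3] as OpenCV has them; the pictures are not rectified), "xyz" and "orientation" of the camera in the world. Camera axes: x right, y down, z forward; pixel columns grow to the right and rows downward; lengths in m; the calibration is good to about 2 mm. A picture is of the moment at which its call begins: read the wrist's pose just before it. get_calibration takes no time and is no camera call; for the wrist camera it gives the pose at the moment of the call.
- ctrl.job_done(): hands the job in, once; it reports no verdict.
Trained networks look in the newest picture that a camera, given by its name, has taken for a name from the list of things; names that differ only in an ending like _2 or _b are one class to them, and where a whole thing is asked for, a point or a joint stands for the part that bears it (a point fixed in the world has none). Each returns a list of dicts, best first, with "conf" (0 to 1); they miss things now and then, are a little off and sometimes report something else, mostly with a low value. They report only what shows in the picture. A call takes as long as a camera call.
- ctrl.look_for(camera, thing): "box" ([left, top, right, bottom] in pixels, round what is visible of it).
- ctrl.silhouettes(camera, thing): "region" (400x640 bool, what is visible of it) and "box" ([left, top, right, bottom] in pixels, round what is visible of it).
- ctrl.mark_of(camera, thing): "xy" ([column, row] in pixels: a listed point, or the origin of a listed thing).
The state is a dict: "t": time; "joints": joint angles; "joint_vel": joint speeds; "effort": joint torques, N m; "tcp_pos": TCP position; "ee_rot": TCP orientation; "force": force on the tool from outside, world axes, zero at the start; "ft_torque": the same for the moment, N m; "finger_gap": opening from 0.0 (shut) to 1.0 (fully open).
Only numpy, scipy, OpenCV 4.12 (cv2) and the standard library are available. Lean on these libraries where they do the work, as an engineer would, in place of code of your own. Each camera call takes 0.05 s, during which the arm holds its last target.

## Working session

There is one attempt and no reset: what is moved stays moved. The work goes in short steps, Python scripts to look and compute and a tool call to move; the robot and the scene stay as the last step left them, time stands still between calls to the robot, and variables do not carry over. Pictures are saved under pics/ and viewed, and the job is handed in when it is done.

Besides the shell and the picture viewer there is one more tool, called after "Request:" as name([rows], argument=value, ...), one row to a line, values as JSON. move_arm: Moves the arm, as the interface text tells. Its arguments: {"type":"object","properties":{"commands":{"type":"array","items":{"type":"array","items":{"type":"number"}}},"force":{"type":"number"}},"required":["commands"]}

```bash
mkdir -p pics
cat > h.py <<'E'
import numpy as np, cv2
from cell import ctrl
from scipy.spatial.transform import Rotation as R
def ray(cam,xy,c=None):
    c=c or ctrl.get_calibration(cam)
    K=np.array(c["camera_matrix"]);D=np.array(c["D"])
    u=cv2.undistortPoints(np.array([[xy]],float),K,D)[0,0]
    o=np.array(c["orientation"],float)
    Rm=o if o.shape==(3,3) else R.from_rotvec(o).as_matrix()
    return np.array(c["xyz"]),Rm@np.array([u[0],u[1],1])
def atz(cam,xy,z,c=None):
    p,d=ray(cam,xy,c); return p+d*(z-p[2])/d[2]
E
python3 - <<'E'
from h import *
for n in("scene","top","wrist"):
    cv2.imwrite(f"pics/{n}0.png",ctrl.snapshot(n)); c=ctrl.get_calibration(n); print(n,c["xyz"],c["orientation"])
for cam in("scene","top"):
  for t in("lift_pad","lid_front","red_mark","green_mark","dial_grip","dial_unit","warmer","shaker"):
    print(cam,t,[(np.round(d["xy"],1).tolist(),round(d["conf"],2)) for d in ctrl.mark_of(cam,t)[:2]])
o=ctrl.get_obs();print(o)
E
```

```text
scene [1.21343617 0.24920169 0.8915747 ] [-1.45167866 -2.12127586  0.8576752 ]
top [ 0.25726894 -0.02271959  1.23046206] [-2.25182085  1.90132069 -0.24357275]
wrist [ 0.30698453 -0.57706377  0.3840757 ] [ 2.40951116 -1.63369826 -0.22334359]
scene lift_pad [([265.1, 180.1], 0.8), ([333.4, 205.7], 0.23)]
scene lid_front [([331.3, 205.6], 0.76), ([342.5, 199.6], 0.36)]
scene red_mark [([370.2, 204.1], 0.7)]
scene green_mark [([343.4, 200.0], 0.61), ([440.2, 243.8], 0.35)]
scene dial_grip [([361.0, 191.9], 0.63)]
scene dial_unit [([356.5, 204.2], 0.7), ([307.2, 202.1], 0.37)]
scene warmer [([343.7, 198.2], 0.25)]
scene shaker [([307.6, 201.0], 0.63)]
top lift_pad [([388.5, 218.0], 0.84)]
top lid_front [([320.2, 187.2], 0.84)]
top red_mark [([287.5, 203.7], 0.78)]
top green_mark [([307.1, 209.1], 0.94)]
top dial_grip [([296.2, 204.4], 0.57), ([424.8, 201.1], 0.54)]
top dial_unit [([295.8, 211.6], 0.98)]
top warmer []
top shaker [([348.1, 200.5], 0.53)]
{'t': 0.95, 'joints': array([ 1.20609132,  0.32101097, -0.07006491,  1.4504871 ,  0.02258672,
        1.37079708, -0.05690616]), 'joint_vel': array([-0.00010982,  0.00164767, -0.00022753,  0.00043827, -0.00090704,
       -0.00065604,  0.00215016]), 'effort': array([ 8.00689691e-05, -4.91095340e+01, -4.03238134e-01, -3.12773252e+01,
       -6.37708255e-02,  3.36839457e-02,  9.89320711e-06]), 'tcp_pos': array([ 0.24034774, -0.60396014,  0.2225856 ]), 'ee_rot': array([ 3.08532934e+00,  5.91421225e-01, -3.84115418e-05]), 'force': array([ 0.79632446, -0.6345195 , -0.42901952]), 'ft_torque': array([-0.00781607,  0.05749808,  0.0354654 ]), 'finger_gap': 0.9991033603375581}
```

View pics/top0.png

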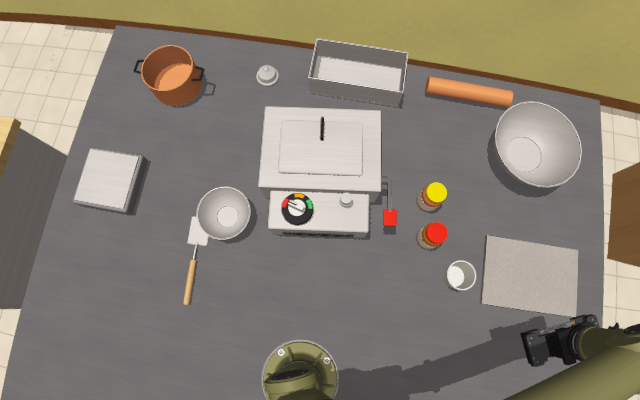

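View pics/scene0.png

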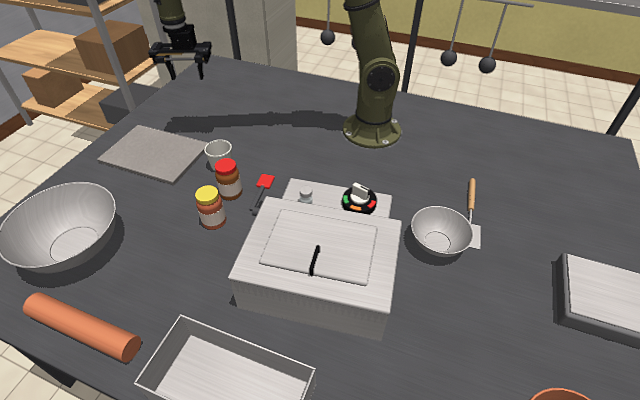

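Run:
```python
from h import *
a=cv2.imread("pics/top0.png")[150:290,230:450]
cv2.imwrite("pics/topc.png",cv2.resize(a,None,fx=3.6,fy=3.6,interpolation=cv2.INTER_CUBIC))
T={"lift_pad":((388.5,218),.125),"lid":((320.2,187.2),.142),"red":((287.5,203.7),.134),"green":((307.1,209.1),.134),"grip":((296.2,204.4),.166),"unit":((295.8,211.6),.110),"shaker":((348.1,200.5),.11)}
for k,(p,z) in T.items(): print("top",k,atz("top",p,z).round(4))
S={"lift_pad":((265.1,180.1),.125),"lid":((331.3,205.6),.142),"red":((370.2,204.1),.134),"green":((343.4,200),.134),"grip":((361,191.9),.166),"unit":((356.5,204.2),.110),"shaker":((307.6,201),.11)}
for k,(p,z) in S.items(): print("scene",k,atz("scene",p,z).round(4))
for t in("bowl","spice_jar","nut_jar","tub","spatula"):
  for cam in ("top","scene"):
    print(t,cam,[(atz(cam,d["xy"],0).round(3)[:2].tolist(),round(d["conf"],2)) for d in ctrl.mark_of(cam,t)[:2]])
```

```text
top lift_pad [ 0.507  -0.1807  0.125 ]
top lid [0.561  0.0319 0.142 ]
top red [0.4976 0.1182 0.134 ]
top green [0.4914 0.0588 0.134 ]
top grip [0.4928 0.0894 0.166 ]
top unit [0.4833 0.0924 0.11  ]
top shaker [ 0.5432 -0.056   0.11  ]
scene lift_pad [ 0.5108 -0.1809  0.125 ]
scene lid [0.5504 0.0332 0.142 ]
scene red [0.5006 0.1253 0.134 ]
scene green [0.5123 0.0542 0.134 ]
scene grip [0.4972 0.0961 0.166 ]
scene unit [0.4921 0.0865 0.11  ]
scene shaker [ 0.5296 -0.0427  0.11  ]
bowl top [([0.451, 0.322], 0.93)]
bowl scene [([0.45, 0.338], 0.7)]
spice_jar top [([0.489, -0.327], 0.98), ([0.543, -0.197], 0.43)]
spice_jar scene [([0.489, -0.337], 0.77)]
nut_jar top [([0.61, -0.32], 0.83), ([0.296, 0.4], 0.41)]
nut_jar scene [([0.612, -0.328], 0.89)]
tub top [([0.539, 0.063], 0.68), ([0.392, -0.438], 0.65)]
tub scene [([0.371, -0.436], 0.66)]
spatula top [([0.292, 0.39], 0.68), ([0.441, 0.322], 0.52)]
spatula scene [([0.296, 0.39], 0.6)]
```

View pics/topc.png

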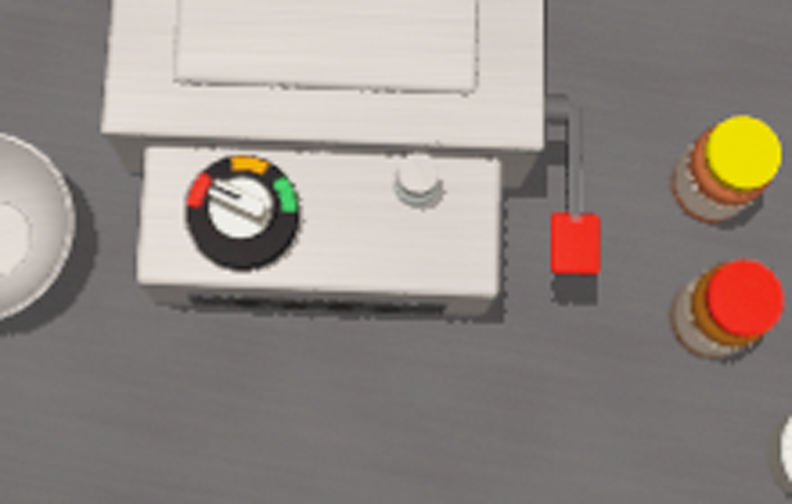

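Run:
```python
from h import *
c=ctrl.get_calibration("top");K=np.array(c["camera_matrix"]);print(K)
o=ctrl.get_obs(); M=R.from_rotvec(o["ee_rot"]).as_matrix();print(M.round(3))
```

```text
[[384.95928851   0.         323.70441134]
 [  0.         384.95928851 198.41682686]
 [  0.           0.           1.        ]]
[[ 0.929  0.37   0.   ]
 [ 0.37  -0.929 -0.   ]
 [-0.     0.    -1.   ]]
```

Run:
```python
from h import *
f=lambda x,y:(230+(x+.5)/3.6-.5,150+(y+.5)/3.6-.5)
for n,z,P in(("console",.110,[(147,148),(500,157),(497,298),(137,283)]),("pad",.125,[(552,213),(600,215),(600,275),(550,272)]),("lidfront",.142,[(103,132),(543,152)]),("housing c",.134,[(243,212)])):
    Q=np.array([atz("top",f(*p),z)[:2] for p in P]);print(n,Q.round(4).tolist(),Q.mean(0).round(4))
    for i in range(len(Q)-1): d=Q[i+1]-Q[i];print("  len",np.linalg.norm(d).round(3),"ang",np.degrees(np.arctan2(d[1],d[0])).round(1))
```

```text
console [[0.5337, 0.1797], [0.5759, -0.1134], [0.4572, -0.1276], [0.4199, 0.165]] [0.4967 0.0259]
  len 0.296 ang -81.8
  len 0.119 ang -173.2
  len 0.295 ang 97.3
pad [[0.5318, -0.161], [0.5367, -0.2003], [0.4871, -0.2064], [0.4828, -0.1658]] [ 0.5096 -0.1834]
  len 0.04 ang -82.8
  len 0.05 ang -172.9
  len 0.041 ang 96.1
lidfront [[0.533, 0.2123], [0.5769, -0.145]] [0.555  0.0336]
  len 0.36 ang -83.0
housing c [[0.4882, 0.0878]] [0.4882 0.0878]
```

Request:
move_arm([
  [0,0,-0.3,0,0,-0.12,1],
  [0,0,-0.5,0,0,-0.24,1],
  [0,0,-0.5,0,0,-0.36,1],
  [0,0,-0.5,0,0,-0.48,1],
  [0,0,-0.5,0,0,-0.6,1],
  [0,0,-0.5,0,0,-0.72,1],
  [0,0,-0.5,0,0,-0.84,1],
  [0,0,-0.5,0,0,-0.96,1],
])

```text
t: 2.12
tcp_pos: [0.2403, -0.6039, 0.2276]
ee_rot: [-2.458, -1.957, 0.0]
force: [0.3, 0.4, -0.3]
finger_gap: 0.479
```

Request:
move_arm([
  [2.9,1.0,0,0,0,-0.12,1],
  [5.9,2.0,0,0,0,-0.24,1],
  [8.8,3.1,0,0,0,-0.36,1],
  [11.7,4.1,0,0,0,-0.48,1],
  [14.6,5.1,0,0,0,-0.6,1],
  [17.6,6.1,0,0,0,-0.72,1],
  [20.5,7.1,0,0,0,-0.84,1],
  [23.4,8.2,0,0,0,-0.96,1],
])

```text
t: 2.78
tcp_pos: [0.3732, -0.393, 0.2278]
ee_rot: [1.268, 2.874, -0.001]
force: [0.9, -0.7, 0.7]
finger_gap: 0.01
```

```bash
cat >> h.py <<'E'
def go(target, yaw=None):
    o=ctrl.get_obs(); M=R.from_rotvec(o["ee_rot"]).as_matrix()
    d=M.T@(np.array(target)-o["tcp_pos"])*100
    print("t",round(o["t"],2),"pos",o["tcp_pos"].round(4),"F",o["force"].round(1),"q",o["joints"].round(2))
    print("shift cm",d.round(2), "yaw",np.degrees(np.arctan2(M[1,0],M[0,0])).round(1))
    if yaw is not None:
        y=np.radians(yaw); c,s=np.cos(y),np.sin(y)
        W=np.array([[c,s,0],[s,-c,0],[0,0,-1]]); print("rot",R.from_matrix(M.T@W).as_rotvec().round(3))
E
python3 - <<'E'
from h import *
go([.504,-.184,.16],187)
E
```

```text
t 2.78 pos [ 0.3732 -0.393   0.2278] F [ 0.9 -0.7  0.7] q [ 1.17  0.11 -0.44  1.7   0.05  1.34  1.46]
shift cm [ 6.62 23.75  6.76] yaw 132.4
rot [-0.001  0.    -0.953]
```

Request:
move_arm([
  [0.8,3.0,0,0,0,-0.12,1],
  [1.6,5.9,0,0,0,-0.24,1],
  [2.5,8.9,0,0,0,-0.36,1],
  [3.3,11.9,0,0,0,-0.48,1],
  [4.1,14.8,0,0,0,-0.6,1],
  [5.0,17.8,1,0,0,-0.72,1],
  [5.8,20.8,2,0,0,-0.84,1],
  [6.6,23.75,3,0,0,-0.953,1],
])

```text
t: 3.45
tcp_pos: [0.5049, -0.1829, 0.1978]
ee_rot: [-0.2, 3.134, -0.003]
force: [0.2, -0.9, -0.5]
finger_gap: 0.002
```

Run:
```python
from h import *
cv2.imwrite("pics/w1.png",ctrl.snapshot("wrist"));cv2.imwrite("pics/t1.png",ctrl.snapshot("top")[100:300,200:500])
c=ctrl.get_calibration("wrist")
for t,z in(("lift_pad",.125),("red_mark",.134),("green_mark",.134),("dial_grip",.166),("shaker",.11)):
    print(t,[(d["xy"],atz("wrist",d["xy"],z,c).round(4),round(d["conf"],2)) for d in ctrl.mark_of("wrist",t)[:2]])
go([.504,-.184,.13],187)
```

```text
lift_pad [([329.1, 216.3], array([ 0.513 , -0.1741,  0.125 ]), 0.8)]
red_mark []
green_mark []
dial_grip []
shaker [([495.8, 260.9], array([ 0.5379, -0.0374,  0.11  ]), 0.71)]
t 3.8 pos [ 0.5037 -0.1858  0.198 ] F [ 0.4 -0.7  0.4] q [ 0.94  0.14 -0.69  1.75  0.1   1.28  1.92]
shift cm [-0.05  0.19  6.79] yaw -173.2
rot [-0.002 -0.    -0.003]
```

View pics/w1.png

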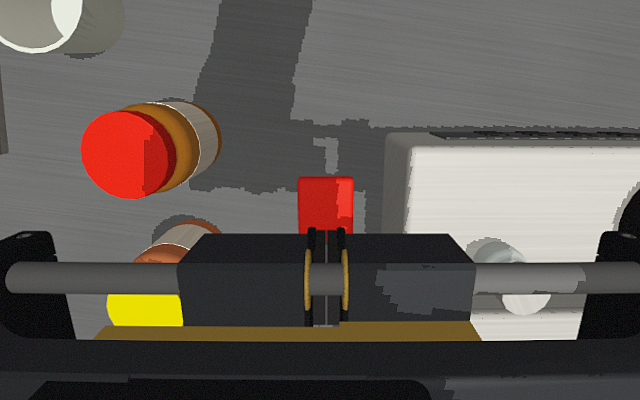

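View pics/t1.png

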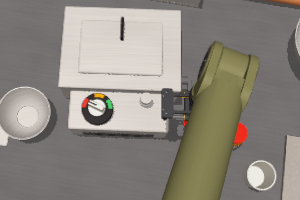

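Request:
move_arm([
  [-0.05,0.2,2,0,0,0,1],
  [-0.05,0.2,4,0,0,0,1],
  [-0.05,0.2,5.5,0,0,0,1],
  [-0.05,0.2,6.4,0,0,0,1],
  [-0.05,0.2,6.4,0,0,0,1],
  [-0.05,0.2,6.8,0,0,0,1],
  [-0.05,0.2,7.2,0,0,0,1],
  [-0.05,0.2,7.6,0,0,0,1],
])

```text
t: 4.47
tcp_pos: [0.5048, -0.1846, 0.1233]
ee_rot: [-0.185, 3.134, -0.005]
force: [-2.7, 0.1, 8.6]
finger_gap: 0.006
```

Run:
```python
from h import *
go([.506,-.184,.09],187)
```

```text
t 4.47 pos [ 0.5048 -0.1846  0.1233] F [-2.7  0.1  8.6] q [ 0.92  0.21 -0.68  1.84  0.15  1.14  1.87]
shift cm [-0.12  0.05  3.33] yaw -173.2
rot [-0.003  0.002 -0.004]
```

Request:
move_arm([
  [0,0,0.6,0,0,0,1],
  [0,0,1.2,0,0,0,1],
  [-0.1,0,1.8,0,0,0,1],
  [-0.2,0,2.4,0,0,0,1],
  [-0.3,0,3.0,0,0,0,1],
  [-0.4,0,3.6,0,0,0,1],
  [-0.5,0,4.1,0,0,0,1],
  [-0.5,0,4.4,0,0,0,1],
])

```text
t: 5.13
tcp_pos: [0.5117, -0.1838, 0.0807]
ee_rot: [-0.186, 3.131, -0.006]
force: [-0.5, 2.3, 7.3]
finger_gap: 0.004
```

Run:
```python
from h import *
go([.511,-.184,.07],187)
```

```text
t 5.13 pos [ 0.5117 -0.1838  0.0807] F [-0.5  2.3  7.3] q [ 0.89  0.28 -0.67  1.87  0.2   1.06  1.83]
shift cm [ 0.07 -0.    1.07] yaw -173.2
rot [-0.004  0.005 -0.004]
```

Request:
move_arm([
  [0,0,0.2,0,0,0,1],
  [0,0,0.4,0,0,0,1],
  [0,0,0.6,0,0,0,1],
  [0,0,0.7,0,0,0,1],
  [0,0,0.8,0,0,0,1],
  [0,0,0.8,0,0,0,1],
])

```text
t: 5.63
tcp_pos: [0.5139, -0.1836, 0.0752]
ee_rot: [-0.186, 3.127, -0.008]
force: [-1.3, 2.6, 11.1]
finger_gap: -0.002
```

Run:
```python
from h import *
go([.511,-.184,.07],187)
s=ctrl.snapshot("scene");cv2.imwrite("pics/s2.png",s)
print([(d["xy"],d["conf"]) for d in ctrl.mark_of("scene","lid_front")[:2]])
c=ctrl.get_calibration("scene")
Rm=R.from_rotvec(c["orientation"]).as_matrix() if np.array(c["orientation"]).shape!=(3,3) else np.array(c["orientation"])
hinge=np.array([.555,.0336])+.132*np.array([.992,.125])
for th in (.6,.65,.68,.70,.72):
    ex=.132-.264*np.cos(th)+.012*np.sin(th); z=.13+.264*np.sin(th)+.012*np.cos(th)
    P=np.r_[hinge+ex*np.array([.992,.125]),z]
    q,_=cv2.projectPoints(P[None],cv2.Rodrigues(Rm.T)[0],-Rm.T@np.array(c["xyz"]),np.array(c["camera_matrix"]),np.array(c["D"]))
    print(th,round(z,3),q.ravel().round(1))
```

```text
t 5.63 pos [ 0.5139 -0.1836  0.0752] F [-1.3  2.6 11.1] q [ 0.89  0.28 -0.67  1.87  0.21  1.05  1.82]
shift cm [ 0.3  -0.01  0.52] yaw -173.2
rot [-0.006  0.009 -0.003]
[([325.3, 172.9], 0.65), ([221.4, 163.4], 0.28)]
0.6 0.289 [327.5 179.2]
0.65 0.299 [326.7 178.3]
0.68 0.305 [326.3 177.8]
0.7 0.309 [325.9 177.6]
0.72 0.313 [325.6 177.4]
```

View pics/s2.png

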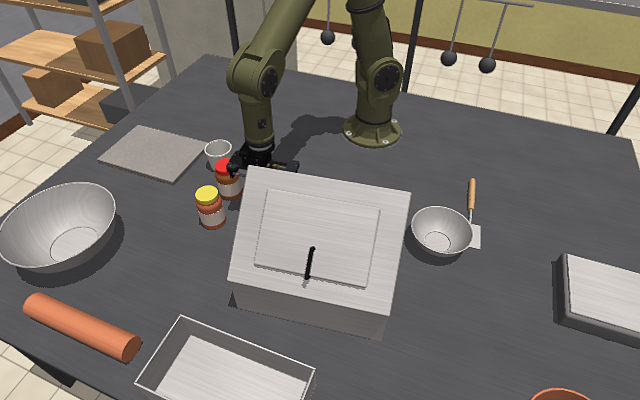

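Request:
move_arm([
  [0,0,0.3,0,0,0,1],
  [0,0,0.5,0,0,0,1],
  [0,0,0.5,0,0,0,1],
])

```text
t: 5.98
tcp_pos: [0.5148, -0.1835, 0.0736]
ee_rot: [-0.186, 3.127, -0.01]
force: [-7.6, 3.6, 20.2]
finger_gap: 0.005
```

Request:
move_arm([
  [0,0,0.5,0,0,0,1],
  [0,0,0.5,0,0,0,1],
  [0,0,0.5,0,0,0,1],
  [0,0,0.5,0,0,0,1],
  [0,0,0.5,0,0,0,1],
  [0,0,0.5,0,0,0,1],
  [0,0,0.5,0,0,0,1],
  [0,0,0.5,0,0,0,1],
])

```text
t: 6.65
tcp_pos: [0.515, -0.1835, 0.0732]
ee_rot: [-0.186, 3.128, -0.014]
force: [-13.9, 3.6, 30.2]
finger_gap: 0.003
```

Run:
```python
from h import *
go([.506,-.184,.13],187)
print([(d["xy"],d["conf"]) for d in (ctrl.snapshot("scene"),ctrl.mark_of("scene","lid_front"))[1][:2]])
```

```text
t 6.65 pos [ 0.515  -0.1835  0.0732] F [-13.9   3.6  30.2] q [ 0.88  0.29 -0.67  1.87  0.21  1.04  1.81]
shift cm [ 0.85  0.   -5.68] yaw -173.2
rot [-0.009  0.007 -0.003]
[([326.1, 175.7], 0.91), ([212.7, 222.5], 0.34)]
```

Request:
move_arm([
  [0,0,0.5,0,0,0,1],
  [0,0,0.5,0,0,0,1],
  [0,0,0.5,0,0,0,1],
  [0,0,0.5,0,0,0,1],
  [0,0,0.5,0,0,0,1],
  [0,0,0.5,0,0,0,1],
  [0,0,0.5,0,0,0,1],
  [0,0,0.5,0,0,0,1],
])

```text
t: 7.42
tcp_pos: [0.515, -0.1835, 0.0732]
ee_rot: [-0.186, 3.13, -0.018]
force: [-14.6, 4.1, 32.7]
finger_gap: 0.002
```

Request:
move_arm([
  [0,0,0.3,0,0,0,1],
  [0,0,0,0,0,0,1],
  [0,0,-0.3,0,0,0,1],
  [0.1,0,-0.6,0,0,0,1],
  [0.1,0,-0.9,0,0,0,1],
  [0.2,0,-1.2,0,0,0,1],
  [0.3,0,-1.5,0,0,0,1],
  [0.3,0,-1.8,0,0,0,1],
])

```text
t: 8.08
tcp_pos: [0.5093, -0.1842, 0.0916]
ee_rot: [-0.185, 3.136, -0.018]
force: [-6.5, 0.0, 5.2]
finger_gap: 0.005
```

Request:
move_arm([
  [0.05,0,-0.3,0,0,0,1],
  [0.1,0,-0.6,0,0,0,1],
  [0.15,0,-0.9,0,0,0,1],
  [0.2,0,-1.2,0,0,0,1],
  [0.25,0,-1.5,0,0,0,1],
  [0.3,0,-1.8,0,0,0,1],
  [0.35,0,-2.0,0,0,0,1],
  [0.4,0,-2.2,0,0,0,1],
])

```text
t: 8.75
tcp_pos: [0.5056, -0.1847, 0.1153]
ee_rot: [-0.185, 3.135, -0.021]
force: [-2.6, 1.0, 8.6]
finger_gap: 0.005
```

Run:
```python
from h import *
go([.506,-.184,.13],187)
```

```text
t 8.75 pos [ 0.5056 -0.1847  0.1153] F [-2.6  1.   8.6] q [ 0.91  0.22 -0.68  1.85  0.17  1.12  1.85]
shift cm [-0.05  0.05 -1.47] yaw -173.3
rot [-0.013 -0.    -0.004]
```

Request:
move_arm([
  [0,0,-0.2,0,0,0,1],
  [0,0,-0.4,0,0,0,1],
  [0,0,-0.6,0,0,0,1],
  [0,0,-0.8,0,0,0,1],
  [0,0,-1.0,0,0,0,1],
  [0,0,-1.2,0,0,0,1],
  [0,0,-1.4,0,0,0,1],
  [0,0,-1.8,0,0,0,1],
])

```text
t: 9.42
tcp_pos: [0.5053, -0.1845, 0.1332]
ee_rot: [-0.185, 3.136, -0.02]
force: [-0.2, 0.5, 0.0]
finger_gap: 0.004
```

Request:
move_arm([
  [0.5,0,-2,0,0,0.0,0.3],
  [1,0,-4,0,0,0.0,0],
  [1.5,0,-8,0,0,0,0],
  [2,0.5,-11,0,0,0,0],
  [2,2,-13,0,0,0,0],
  [2,5,-14,0,0,0,0],
  [2,8,-15,0,0,0,0],
  [2,12,-16,0,0,0,0],
])

```text
t: 10.08
tcp_pos: [0.4711, -0.0664, 0.2924]
ee_rot: [-0.179, 3.135, -0.021]
force: [0.4, -0.2, 0.5]
finger_gap: 0.525
```

Run:
```python
from h import *
w=ctrl.snapshot("wrist");cv2.imwrite("pics/w3.png",w)
cv2.imwrite("pics/s3.png",ctrl.snapshot("scene")); cv2.imwrite("pics/t3.png",ctrl.snapshot("top"))
c=ctrl.get_calibration("wrist")
for cam in("wrist","scene","top"):
  for t,z in(("lid_front",.142),("red_mark",.134),("green_mark",.134),("dial_grip",.166),("dial_unit",.11),("shaker",.11)):
    print(cam,t,[(d["xy"],atz(cam,d["xy"],z).round(4),round(d["conf"],2)) for d in ctrl.mark_of(cam,t)[:2]])
go([.488,.088,.30],187)
```

```text
wrist lid_front []
wrist red_mark [([520.5, 227.8], array([0.4972, 0.1269, 0.134 ]), 0.81), ([502.2, 226.1], array([0.4976, 0.1084, 0.134 ]), 0.21)]
wrist green_mark [([448.0, 225.8], array([0.5035, 0.0548, 0.134 ]), 0.87)]
wrist dial_grip [([503.2, 228.9], array([0.49  , 0.0909, 0.166 ]), 0.86)]
wrist dial_unit [([475.5, 210.1], array([0.491, 0.089, 0.11 ]), 0.73)]
wrist shaker [([341.7, 234.3], array([ 0.5341, -0.045 ,  0.11  ]), 0.58)]
scene lid_front [([330.6, 205.2], array([0.5497, 0.031 , 0.142 ]), 0.79), ([220.4, 162.3], array([ 0.5059, -0.3274,  0.142 ]), 0.56)]
scene red_mark [([373.4, 201.7], array([0.489 , 0.1309, 0.134 ]), 0.62)]
scene green_mark [([341.9, 200.7], array([0.5162, 0.0513, 0.134 ]), 0.75)]
scene dial_grip [([361.3, 194.0], array([0.5044, 0.099 , 0.166 ]), 0.69)]
scene dial_unit [([358.4, 205.4], array([0.4945, 0.0927, 0.11  ]), 0.82)]
scene shaker [([302.8, 199.5], array([ 0.5291, -0.0572,  0.11  ]), 0.64), ([370.9, 200.4], array([0.4638, 0.1193, 0.11  ]), 0.56)]
top lid_front [([319.5, 186.7], array([0.5622, 0.0342, 0.142 ]), 0.61)]
top red_mark [([292.4, 200.2], array([0.5104, 0.1061, 0.134 ]), 0.91)]
top green_mark [([312.5, 207.8], array([0.4979, 0.0439, 0.134 ]), 0.67)]
top dial_grip [([297.6, 206.4], array([0.4877, 0.0844, 0.166 ]), 0.49)]
top dial_unit [([295.4, 212.0], array([0.4819, 0.0933, 0.11  ]), 0.98)]
top shaker [([427.4, 199.8], array([ 0.5858, -0.2928,  0.11  ]), 0.69)]
t 11.13 pos [ 0.4712 -0.0656  0.2917] F [-0.8 -0.4 -0.4] q [ 0.89 -0.07 -0.77  1.73 -0.04  1.46  1.82]
shift cm [-3.47 15.04 -1.03] yaw -173.3
rot [-0.013 -0.    -0.004]
```

View pics/w3.png

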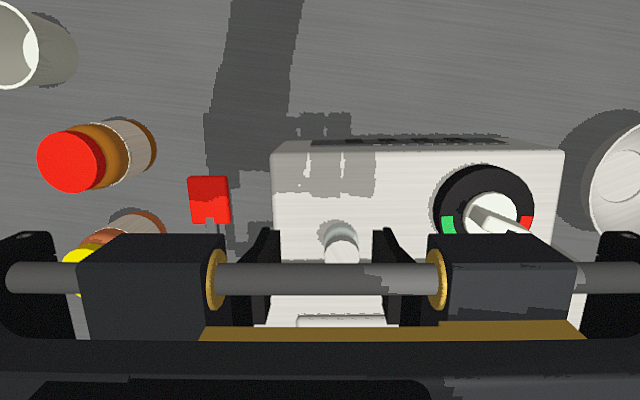

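View pics/s3.png

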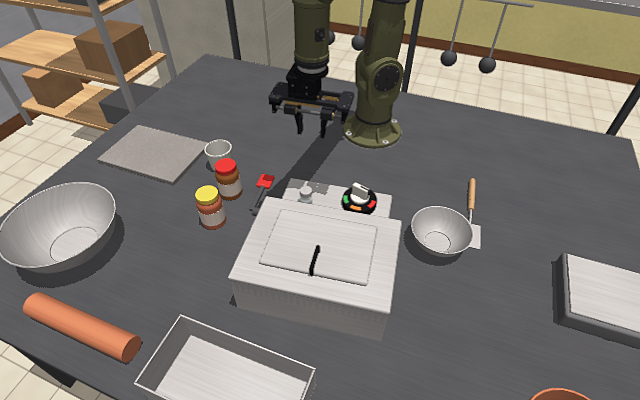

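Run:
```python
from h import *
from scipy import ndimage as nd
c0=ctrl.get_calibration("wrist")
for cam,f,rg in(("top","t3",(185,230,275,325)),("top","top0",(185,230,275,325)),("wrist","w3",(150,250,430,560))):
    im=cv2.imread(f"pics/{f}.png").astype(int);y0,y1,x0,x1=rg
    s=im[y0:y1,x0:x1];b,g,r=s[...,0],s[...,1],s[...,2]
    for n,m in(("red",(r>g+90)&(r>b+90)),("green",(g>r+60)&(g>b+30)),("orange",(r>g+40)&(g>b+60))):
        ys,xs=np.nonzero(m)
        if len(xs)>4:
            p=(xs.mean()+x0,ys.mean()+y0);print(f,n,len(xs),np.round(p,1),atz(cam,p,.134).round(4))
    k=cv2.resize(cv2.imread(f"pics/{f}.png")[y0:y1,x0:x1],None,fx=8 if cam=="top" else 5,fy=8 if cam=="top" else 5,interpolation=cv2.INTER_CUBIC)
    cv2.imwrite(f"pics/{f}_z.png",k)
```

```text
t3 red 37 [284.8 202.4] [0.5001 0.1267 0.134 ]
t3 green 34 [308.3 202.9] [0.5102 0.0585 0.134 ]
t3 orange 37 [298.6 195.1] [0.5288 0.0908 0.134 ]
top0 red 37 [284.8 202.4] [0.5001 0.1267 0.134 ]
top0 green 43 [308.9 203.7] [0.5082 0.0566 0.134 ]
top0 orange 36 [298.8 195.1] [0.5289 0.0904 0.134 ]
w3 red 132 [525.7 221.1] [0.4898 0.1309 0.134 ]
w3 green 223 [447.6 224.7] [0.5027 0.0557 0.134 ]
```

View pics/t3_z.png

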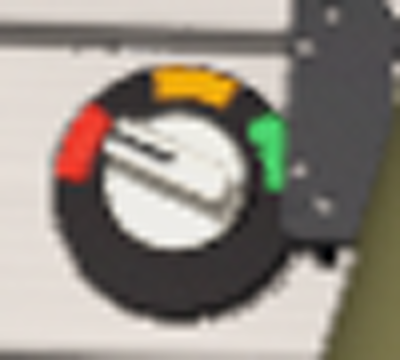

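View pics/w3_z.png

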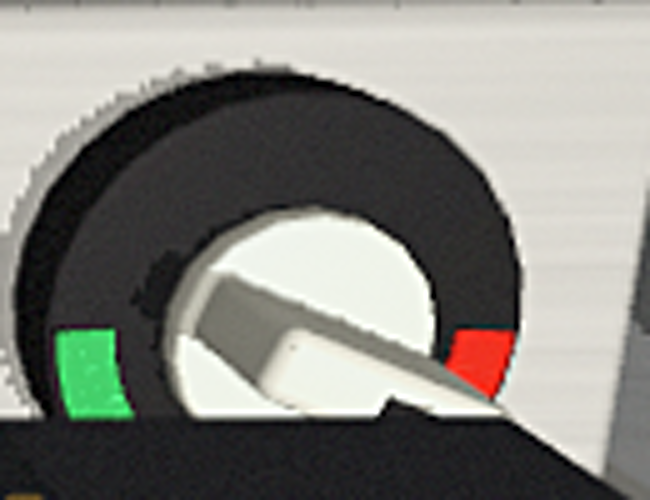

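View pics/top0_z.png

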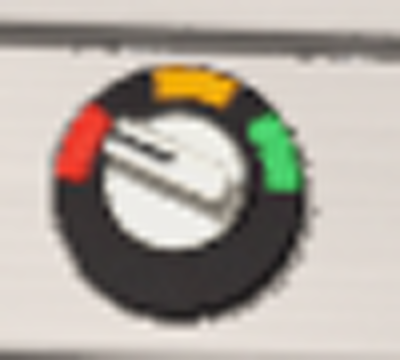

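Run:
```python
from h import *
from scipy.optimize import least_squares
P=np.array([(.5001,.1267),(.5082,.0566),(.5289,.0904)]);A=np.array([0,2.4,1.3])
def m(p,r=.0383): b=p[2]-A; return np.c_[p[0]+r*np.cos(b),p[1]+r*np.sin(b)]
s=least_squares(lambda p:(m(p)-P).ravel(),[.49,.09,1.3]);print(s.x,np.degrees(s.x[2]),np.sqrt(s.cost*2/6))
# bar in top0_z: pts at z .177 (bar top), corners
f=lambda x,y:(275+(x+.5)/8-.5,185+(y+.5)/8-.5)
for n,a,b in(("upper edge",(118,118),(238,180)),("lower",(105,155),(222,212)),("line",(120,135),(170,157))):
    p,q=atz("top",f(*a),.177),atz("top",f(*b),.177);d=p-q;print(n,p.round(4),q.round(4),np.linalg.norm(d).round(4),np.degrees(np.arctan2(d[1],d[0])).round(1))
```

```text
[0.49044218 0.0900067  1.31379227] 75.27475246557412 0.00026233874998568893
upper edge [0.5016 0.1101 0.177 ] [0.4866 0.0643 0.177 ] 0.0481 71.9
lower [0.4876 0.1121 0.177 ] [0.4744 0.0678 0.177 ] 0.0462 73.4
line [0.4956 0.1082 0.177 ] [0.4908 0.0894 0.177 ] 0.0194 75.5
```

Run:
```python
from h import *
go([.4904,.0900,.22],74)
```

```text
t 11.13 pos [ 0.4712 -0.0656  0.2917] F [-0.8 -0.4 -0.4] q [ 0.89 -0.07 -0.77  1.73 -0.04  1.46  1.82]
shift cm [-3.73 15.31  6.97] yaw -173.3
rot [-0.009  0.012  1.968]
```

Request:
move_arm([
  [0,2,0,0,0,0.12,0.45],
  [0,4,0,0,0,0.24,0.45],
  [-1,6,0,0,0,0.36,0.45],
  [-1,8,0,0,0,0.48,0.45],
  [-2,10,0,0,0,0.6,0.45],
  [-2,12,0,0,0,0.72,0.45],
  [-3,14,0,0,0,0.84,0.45],
  [-3.7,15.4,0,0,0,0.96,0.45],
])

```text
t: 11.8
tcp_pos: [0.4899, 0.0936, 0.29]
ee_rot: [1.288, 2.857, -0.017]
force: [-0.5, -0.1, 0.9]
finger_gap: 0.572
```

Run:
```python
from h import *
go([.4904,.0900,.22],74)
```

```text
t 11.8 pos [0.4899 0.0936 0.29  ] F [-0.5 -0.1  0.9] q [ 0.79  0.01 -1.03  1.68  0.02  1.46  0.48]
shift cm [-0.22 -0.15  7.  ] yaw 131.5
rot [-1.000e-03  1.400e-02  1.003e+00]
```

Request:
move_arm([
  [-0.2,-0.15,0.5,0,0,0.12,0.45],
  [-0.2,-0.15,1,0,0,0.24,0.45],
  [-0.2,-0.15,2,0,0,0.36,0.45],
  [-0.2,-0.15,3,0,0,0.48,0.45],
  [-0.2,-0.15,4,0,0,0.6,0.45],
  [-0.2,-0.15,5,0,0,0.72,0.45],
  [-0.2,-0.15,6,0,0.01,0.84,0.45],
  [-0.2,-0.15,7,0,0.014,0.96,0.45],
])

```text
t: 12.47
tcp_pos: [0.4903, 0.0901, 0.2196]
ee_rot: [-2.473, -1.936, 0.001]
force: [-0.4, -0.5, 0.2]
finger_gap: 0.554
```

Run:
```python
from h import *
w=ctrl.snapshot("wrist");cv2.imwrite("pics/w4.png",w)
cv2.imwrite("pics/s4.png",cv2.resize(ctrl.snapshot("scene")[120:260,250:470],None,fx=3.5,fy=3.5))
for t,z in(("red_mark",.134),("green_mark",.134),("dial_grip",.166)):
    print(t,[(d["xy"],atz("wrist",d["xy"],z).round(4),round(d["conf"],2)) for d in ctrl.mark_of("wrist",t)[:2]])
go([.4904,.0900,.149],74)
```

```text
red_mark [([327.8, 146.3], array([0.4991, 0.1278, 0.134 ]), 0.72)]
green_mark [([358.2, 233.6], array([0.507 , 0.0577, 0.134 ]), 0.74)]
dial_grip [([325.3, 211.9], array([0.4894, 0.0909, 0.166 ]), 0.92), ([428.1, 253.6], array([0.5505, 0.0456, 0.166 ]), 0.35)]
t 12.72 pos [0.4905 0.0904 0.2206] F [-0.9  0.6  0.6] q [ 0.76  0.06 -1.02  1.79  0.05  1.32 -0.5 ]
shift cm [-0.04 -0.    7.16] yaw 76.7
rot [-0.     0.     0.046]
```

View pics/w4.png

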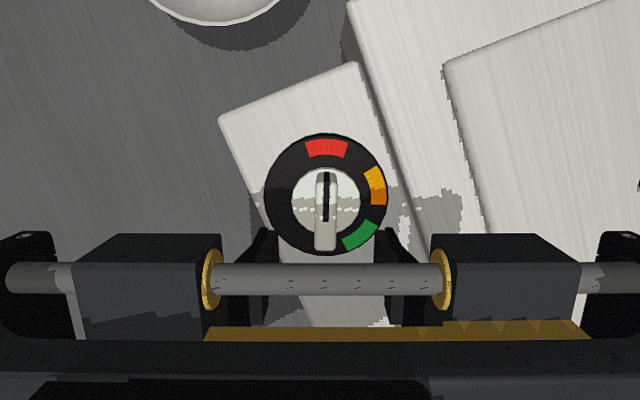

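View pics/s4.png

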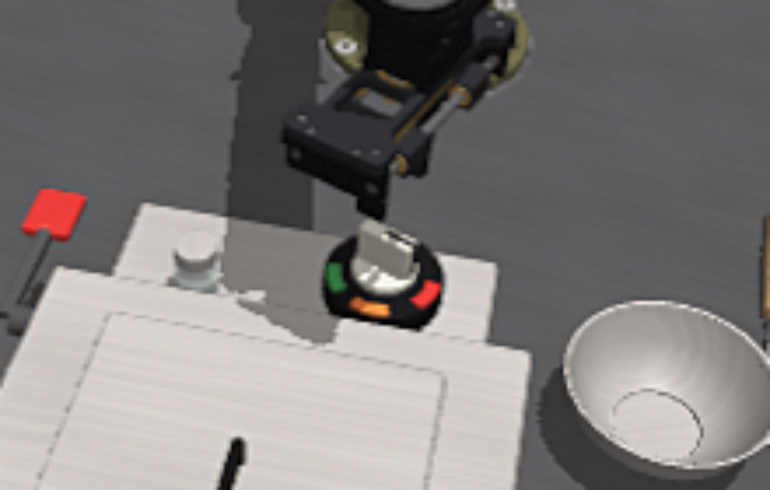

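Request:
move_arm([
  [0,0,2.0,0,0,0,0.45],
  [0,0,4.0,0,0,0,0.45],
  [0,0,5.5,0,0,0,0.45],
  [0,0,6.5,0,0,0,0.45],
  [0,0,7.1,0,0,0,0.6],
  [0,0,7.1,0,0,0,0.8],
  [0,0,7.1,0,0,0,1],
  [0,0,7.1,0,0,0,1],
], force=25)

```text
t: 13.38
tcp_pos: [0.4913, 0.0906, 0.1506]
ee_rot: [2.464, 1.948, 0.002]
force: [-0.8, 0.1, -0.2]
finger_gap: 0.333
```

Request:
move_arm([
  [0,0,0,0,0,0,1],
  [0,0,0,0,0,0,1],
  [0,0,0,0,0,0,1],
])

```text
t: 13.63
tcp_pos: [0.4903, 0.091, 0.1513]
ee_rot: [-2.464, -1.949, 0.001]
force: [-4.3, 0.4, 6.1]
finger_gap: 0.161
```

Run:
```python
from h import *
cv2.imwrite("pics/w5.png",ctrl.snapshot("wrist"));o=ctrl.get_obs();print(o["ft_torque"])
go([.4904,.0900,.165],76.5)
```

```text
[ 0.03896925  0.9874785  -0.02714277]
t 13.68 pos [0.4903 0.091  0.1513] F [-5.5  0.4  5.5] q [ 0.73  0.14 -1.02  1.88  0.13  1.19 -0.57]
shift cm [-0.1   0.03 -1.37] yaw 76.7
rot [-0.001  0.001  0.003]
```

View pics/w5.png

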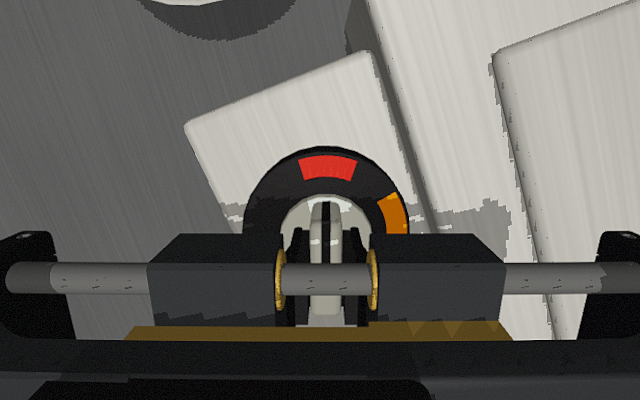

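Request:
move_arm([
  [0,0,-0.3,0,0,0,1],
  [0,0,-0.6,0,0,0,1],
  [0,0,-0.9,0,0,0,1],
  [0,0,-1.2,0,0,0,1],
  [0,0,-1.4,0,0,0,1],
  [0,0,-1.5,0,0,0,1],
  [0,0,-1.6,0,0,0,1],
  [0,0,-1.6,0,0,0,1],
], force=40)

```text
t: 14.35
tcp_pos: [0.4901, 0.091, 0.1656]
ee_rot: [-2.463, -1.948, 0.0]
force: [5.7, 1.8, -18.7]
finger_gap: 0.163
```

Run:
```python
from h import *
cv2.imwrite("pics/w6.png",ctrl.snapshot("wrist"));o=ctrl.get_obs();print(o["ft_torque"])
go([.4904,.0900,.165],76.5)
```

```text
[ 0.37450497 -1.44330946  0.03157174]
t 14.4 pos [0.4901 0.091  0.1656] F [  5.9   2.  -18. ] q [ 0.74  0.12 -1.02  1.87  0.11  1.22 -0.55]
shift cm [-0.09  0.05  0.06] yaw 76.7
rot [-0.001 -0.     0.003]
```

View pics/w6.png

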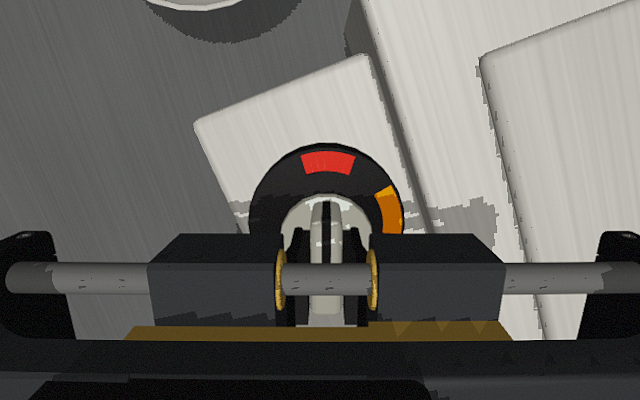

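Request:
move_arm([
  [-0.05,0,-0.05,0,0,0.08,1],
  [-0.05,0,-0.05,0,0,0.18,1],
  [-0.05,0,-0.05,0,0,0.28,1],
  [-0.05,0,-0.05,0,0,0.38,1],
  [-0.05,0,-0.05,0,0,0.48,1],
  [-0.05,0,-0.05,0,0,0.58,1],
  [-0.05,0,-0.05,0,0,0.68,1],
  [-0.05,0,-0.05,0,0,0.78,1],
])

```text
t: 15.07
tcp_pos: [0.4903, 0.0908, 0.1655]
ee_rot: [-3.02, -0.859, -0.0]
force: [4.8, 1.1, -13.6]
finger_gap: 0.156
```

Run:
```python
from h import *
cv2.imwrite("pics/w7.png",ctrl.snapshot("wrist"));o=ctrl.get_obs();print(o["ft_torque"])
go([.4904,.0900,.165],76.5-60)
```

```text
[ 0.31415316 -1.18448662 -0.00628296]
t 15.12 pos [0.4903 0.0908 0.1655] F [  5.5   2.3 -12.5] q [ 0.67  0.11 -0.95  1.87  0.09  1.21 -1.32]
shift cm [-0.03  0.07  0.05] yaw 31.5
rot [-0.002 -0.001  0.262]
```

View pics/w7.png

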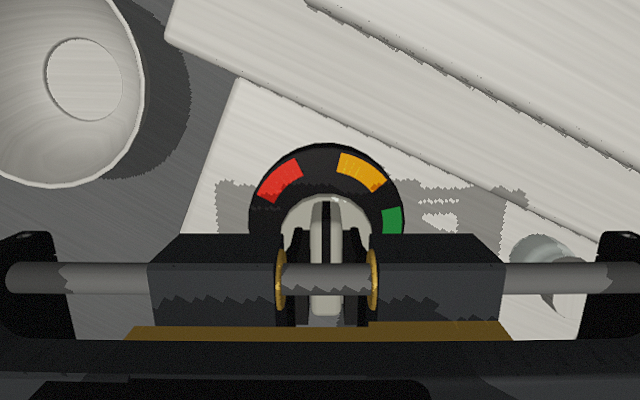

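Request:
move_arm([
  [0,0,0,0,0,0.1,1],
  [0,0,0,0,0,0.2,1],
  [0,0,0,0,0,0.3,1],
  [0,0,0,0,0,0.4,1],
  [0,0,0,0,0,0.5,1],
  [0,0,0,0,0,0.6,1],
  [0,0,0,0,0,0.7,1],
  [0,0,0,0,0,0.78,1],
])

```text
t: 15.78
tcp_pos: [0.4904, 0.0905, 0.1655]
ee_rot: [-3.119, 0.365, 0.001]
force: [2.9, 0.6, -7.0]
finger_gap: 0.157
```

Request:
move_arm([
  [0,0,0,0,0,0,1],
  [0,0,0,0,0,0,0.6],
  [0,0,0,0,0,0,0.45],
  [0,0,0,0,0,0,0.45],
  [0,0,0,0,0,0,0.45],
  [0,0,-2,0,0,0,0.45],
  [0,0,-4,0,0,0,0.45],
  [0,0,-4.5,0,0,-0.1,0.45],
])

```text
t: 16.45
tcp_pos: [0.492, 0.0909, 0.2136]
ee_rot: [-3.133, 0.206, -0.006]
force: [-0.1, 0.9, 0.7]
finger_gap: 0.532
```

Run:
```python
from h import *
cv2.imwrite("pics/w8.png",ctrl.snapshot("wrist"));o=ctrl.get_obs();print(o["ft_torque"])
go([.4904,.0900,.21],76.5-60)
```

```text
[ 0.0621421  -0.05383908 -0.01723703]
t 16.5 pos [0.4921 0.0909 0.2135] F [ 0.6 -0.1  0.6] q [ 0.64  0.05 -0.89  1.8   0.04  1.3  -1.95]
shift cm [-0.16  0.11  0.35] yaw -7.1
rot [-0.001 -0.005 -0.411]
```

View pics/w8.png

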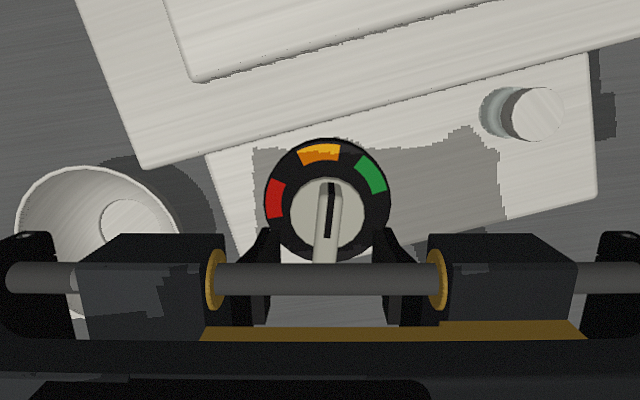

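Request:
move_arm([
  [-0.1,0.1,0,0,0,-0.12,0.45],
  [-0.15,0.1,0,0,0,-0.24,0.45],
  [-0.15,0.1,0,0,0,-0.36,0.45],
  [-0.15,0.1,0,0,0,-0.48,0.45],
  [-0.15,0.1,0,0,0,-0.6,0.45],
  [-0.15,0.1,0,0,0,-0.72,0.45],
  [-0.15,0.1,0,0,0,-0.84,0.45],
  [-0.15,0.1,0,0,0,-0.96,0.45],
])

```text
t: 17.17
tcp_pos: [0.4903, 0.09, 0.2133]
ee_rot: [2.867, 1.283, 0.006]
force: [0.4, -0.2, 1.0]
finger_gap: 0.548
```

Request:
move_arm([
  [0,0,0,0,0,-0.12,0.45],
  [0,0,0,0,0,-0.24,0.45],
  [0,0,0,0,0,-0.36,0.45],
  [0,0,0,0,0,-0.48,0.45],
  [0,0,0,0,0,-0.6,0.45],
  [0,0,0,0,0,-0.72,0.45],
  [0,0,0,0,0,-0.84,0.45],
  [0,0,0,0,0,-0.96,0.45],
])

```text
t: 17.83
tcp_pos: [0.4901, 0.0899, 0.213]
ee_rot: [1.944, 2.465, 0.004]
force: [-0.4, -0.3, -0.1]
finger_gap: 0.551
```

Run:
```python
from h import *
go([.4904,.0900,.21],166.6)
```

```text
t 17.83 pos [0.4901 0.0899 0.213 ] F [-0.4 -0.3 -0.1] q [ 0.71  0.05 -0.96  1.81  0.04  1.3  -0.02]
shift cm [-0.    0.03  0.3 ] yaw 103.5
rot [ 0.003  0.002 -1.101]
```

Request:
move_arm([
  [0,0,0,0,0,-0.12,0.45],
  [0,0,0,0,0,-0.24,0.45],
  [0,0,0,0,0,-0.36,0.45],
  [0,0,0,0,0,-0.48,0.45],
  [0,0,0,0,0,-0.6,0.45],
  [0,0,0,0,0,-0.72,0.45],
  [0,0,0,0,0,-0.84,0.45],
  [0,0,0,0,0,-0.96,0.45],
])

```text
t: 18.5
tcp_pos: [0.4899, 0.0899, 0.2128]
ee_rot: [0.578, 3.085, 0.002]
force: [-0.4, -0.3, -0.7]
finger_gap: 0.55
```

Request:
move_arm([
  [0,0,0,0,0,-0.1,0.45],
  [0,0,1,0,0,-0.2,0.45],
  [0,0,1,0,0,-0.2,0.45],
])

```text
t: 18.75
tcp_pos: [0.4889, 0.0895, 0.2014]
ee_rot: [0.265, 3.13, 0.001]
force: [0.0, 0.4, -0.7]
finger_gap: 0.55
```

Run:
```python
from h import *
cv2.imwrite("pics/w9.png",ctrl.snapshot("wrist"))
go([.4904,.0900,.1655],166.6)
```

```text
t 18.8 pos [0.4891 0.0896 0.202 ] F [ 0.1 -0.7  0. ] q [ 0.75  0.07 -1.01  1.82  0.06  1.28  1.13]
shift cm [-0.11  0.06  3.65] yaw 170.1
rot [0.001 0.001 0.061]
```

View pics/w9.png

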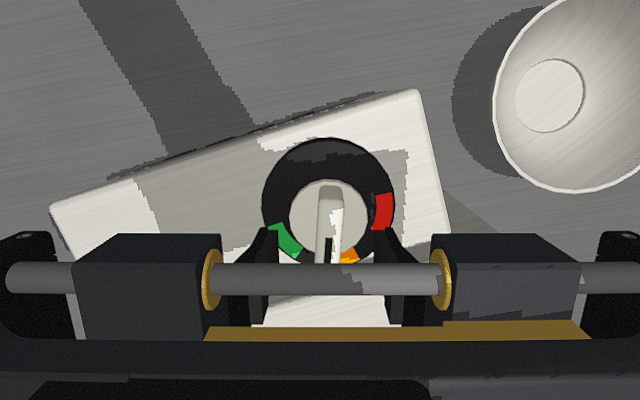

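Request:
move_arm([
  [-0.1,0.05,1.0,0,0,0.06,0.45],
  [-0.1,0.05,2.5,0,0,0.06,0.45],
  [-0.1,0.05,3.4,0,0,0.06,0.45],
  [-0.1,0.05,3.7,0,0,0.06,0.6],
  [-0.1,0.05,3.7,0,0,0.06,0.8],
  [-0.1,0.05,3.7,0,0,0.06,1],
  [-0.1,0.05,3.7,0,0,0.06,1],
  [-0.1,0.05,3.7,0,0,0.06,1],
])

```text
t: 19.47
tcp_pos: [0.4907, 0.0901, 0.1657]
ee_rot: [0.366, 3.118, 0.001]
force: [0.3, 0.3, -0.1]
finger_gap: 0.258
```

Request:
move_arm([
  [0,0,0,0,0,0,1],
  [0,0,0,0,0,0,1],
  [0,0,-0.2,0,0,0,1],
  [0,0,-0.3,0,0,0,1],
  [0,0,-0.3,0,0,0,1],
])

```text
t: 19.88
tcp_pos: [0.491, 0.0903, 0.1665]
ee_rot: [0.365, 3.117, 0.004]
force: [8.0, 2.9, -19.3]
finger_gap: 0.158
```

Run:
```python
from h import *
o=ctrl.get_obs();print(o["ft_torque"],o["finger_gap"])
go([.4904,.0900,.1655],166.6)
```

```text
[ 0.58155232 -2.10584797 -0.00250421] 0.15776366063050118
t 19.88 pos [0.491  0.0903 0.1665] F [  8.    2.9 -19.3] q [ 0.73  0.11 -1.01  1.87  0.1   1.21  1.03]
shift cm [ 0.05 -0.05  0.1 ] yaw 166.6
rot [0.003 0.003 0.001]
```

Request:
move_arm([
  [0,0,0,0,0,0.1,1],
  [0,0,0,0,0,0.2,1],
  [0,0,0,0,0,0.3,1],
  [0,0,0,0,0,0.4,1],
  [0,0,0,0,0,0.5,1],
  [0,0,0,0,0,0.54,1],
  [0,0,0.2,0,0,0.54,1],
  [0,0,0.4,0,0,0.54,1],
])

```text
t: 20.55
tcp_pos: [0.4909, 0.0899, 0.1629]
ee_rot: [1.182, 2.908, 0.004]
force: [-2.3, -0.9, 4.4]
finger_gap: 0.156
```

Request:
move_arm([
  [0,0,0.2,0,0,0,1],
  [0,0,0.5,0,0,0,1],
  [0,0,0.5,0,0,0,1],
])

```text
t: 20.8
tcp_pos: [0.4909, 0.09, 0.16]
ee_rot: [1.18, 2.909, 0.001]
force: [-7.0, -1.2, 18.5]
finger_gap: 0.157
```

```bash
cat >> h.py <<'E'
def ang():
    o=ctrl.get_obs(); M=R.from_rotvec(o["ee_rot"]).as_matrix(); y=np.arctan2(M[1,0],M[0,0])
    a=(np.radians(75.3)-(y-np.pi)); a=(a+np.pi)%(2*np.pi)-np.pi
    print("angle",round(a,3),"z",o["tcp_pos"][2].round(4),"pos",o["tcp_pos"][:2].round(4),"F",o["force"].round(1),"T",o["ft_torque"].round(2),"q",o["joints"].round(2),"t",round(o["t"],2))
E
python3 -c "
from h import *
ang()"
```

```text
angle 2.085 z 0.16 pos [0.4909 0.09  ] F [-7.  -1.2 18.5] T [-0.6   1.55 -0.01] q [ 0.68  0.11 -0.96  1.88  0.1   1.2   0.49] t 20.8
```

Request:
move_arm([
  [0,0,-0.25,0,0,0,1],
  [0,0,-0.4,0,0,0.06,1],
  [0,0,-0.4,0,0,0.12,1],
  [0,0,-0.2,0,0,0.12,1],
  [0,0,0.1,0,0,0.12,1],
  [0,0,0.4,0,0,0.12,1],
  [0,0,0.5,0,0,0.12,1],
])

```text
t: 21.38
tcp_pos: [0.4909, 0.0901, 0.159]
ee_rot: [1.349, 2.834, -0.003]
force: [-16.1, -2.8, 38.7]
finger_gap: 0.157
```

```bash
python3 -c "
from h import *
ang()"
```

```text
angle 2.203 z 0.159 pos [0.4909 0.0901] F [-16.1  -2.8  38.7] T [-1.13  3.38 -0.09] q [ 0.67  0.11 -0.95  1.88  0.1   1.2   0.37] t 21.38
```

Request:
move_arm([
  [0,0,-0.4,0,0,0,1],
  [0,0,-0.6,0,0,0.06,1],
  [0,0,-0.6,0,0,0.12,1],
  [0,0,-0.4,0,0,0.12,1],
  [0,0,-0.1,0,0,0.12,1],
  [0,0,0.1,0,0,0.12,1],
  [0,0,0.2,0,0,0.12,1],
])

```text
t: 21.97
tcp_pos: [0.4909, 0.0901, 0.1596]
ee_rot: [1.512, 2.75, -0.007]
force: [-13.0, -4.2, 30.1]
finger_gap: 0.155
```

```bash
python3 -c "
from h import *
ang()"
```

```text
angle 2.32 z 0.1596 pos [0.4909 0.0901] F [-13.   -4.2  30.1] T [-0.99  2.74 -0.05] q [ 0.66  0.11 -0.94  1.87  0.1   1.2   0.25] t 21.97
```

Request:
move_arm([
  [0,0,-0.4,0,0,0,1],
  [0,0,-0.6,0,0,0.06,1],
  [0,0,-0.6,0,0,0.12,1],
  [0,0,-0.4,0,0,0.12,1],
  [0,0,-0.1,0,0,0.12,1],
  [0,0,0.1,0,0,0.12,1],
  [0,0,0.1,0,0,0.12,1],
])

```text
t: 22.55
tcp_pos: [0.4906, 0.0898, 0.1578]
ee_rot: [1.672, 2.657, -0.007]
force: [-0.8, -2.6, -0.2]
finger_gap: 0.157
```

```bash
python3 -c "
from h import *
ang()"
```

```text
angle 2.437 z 0.1578 pos [0.4906 0.0898] F [-0.8 -2.6 -0.2] T [-0.37  0.19 -0.24] q [ 0.65  0.11 -0.93  1.88  0.1   1.2   0.13] t 22.55
```

Request:
move_arm([
  [0,0,0.2,0,0,0,1],
  [0,0,0.4,0,0,0,1],
  [0,0,0.6,0,0,0,1],
  [0,0,0.7,0,0,0,1],
  [0,0,0.8,0,0,0,1],
  [0,0,0.9,0,0,0,1],
  [0,0,0.9,0,0,0,1],
])

```text
t: 23.13
tcp_pos: [0.4908, 0.0897, 0.1518]
ee_rot: [1.67, 2.657, -0.01]
force: [-10.8, -3.6, 27.2]
finger_gap: 0.157
```

```bash
python3 -c "
from h import *
ang()"
```

```text
angle 2.437 z 0.1518 pos [0.4908 0.0897] F [-10.8  -3.6  27.2] T [-0.95  2.62 -0.41] q [ 0.65  0.12 -0.93  1.88  0.11  1.19  0.12] t 23.13
```

Request:
move_arm([
  [0,0,0.1,0,0,0.02,1],
  [0,0,0.2,0,0,0.04,1],
  [0,0,0.2,0,0,0.05,1],
  [0,0,0.2,0,0,0.05,1],
])

```text
t: 23.47
tcp_pos: [0.4907, 0.0898, 0.1518]
ee_rot: [1.734, 2.615, -0.012]
force: [-9.9, -2.7, 21.5]
finger_gap: 0.155
```

```bash
python3 -c "
from h import *
ang()"
```

```text
angle 2.485 z 0.1518 pos [0.4907 0.0898] F [-9.9 -2.7 21.5] T [-0.63  2.11 -0.11] q [ 0.64  0.12 -0.93  1.88  0.11  1.19  0.07] t 23.47
```

Request:
move_arm([
  [0,0,0,0,0,0,1],
  [0,0,0,0,0,0,0.6],
  [0,0,0,0,0,0,0.45],
  [0,0,0,0,0,0,0.45],
  [0,0,0,0,0,0,0.45],
  [0,0,-2,0,0,0,0.45],
  [0,0,-4,0,0,0,0.45],
  [0,0,-5.5,0,0,0,0.7],
])

```text
t: 24.13
tcp_pos: [0.4912, 0.0908, 0.2079]
ee_rot: [1.733, 2.615, -0.01]
force: [0.5, 0.7, -0.3]
finger_gap: 0.507
```

Request:
move_arm([
  [0,0,0,0,0,0,1],
  [0,0,0,0,0,0,1],
  [0,0,0,0,0,0,1],
  [0,0,0.5,0,0,0,1],
  [0,0,1.0,0,0,0,1],
  [0,0,1.5,0,0,0,1],
  [0,0,2,0,0,0,1],
])

```text
t: 24.72
tcp_pos: [0.4907, 0.0905, 0.1866]
ee_rot: [1.733, 2.616, -0.011]
force: [-0.5, -0.2, -0.1]
finger_gap: 0.045
```

```bash
python3 -c "
from h import *
ang()
cv2.imwrite('pics/w10.png',ctrl.snapshot('wrist'))
"
```

```text
angle 2.484 z 0.1866 pos [0.4907 0.0905] F [-0.5 -0.2 -0.1] T [ 0.03 -0.09  0.  ] q [ 0.66  0.08 -0.93  1.84  0.08  1.26  0.11] t 24.72
```

View pics/w10.png

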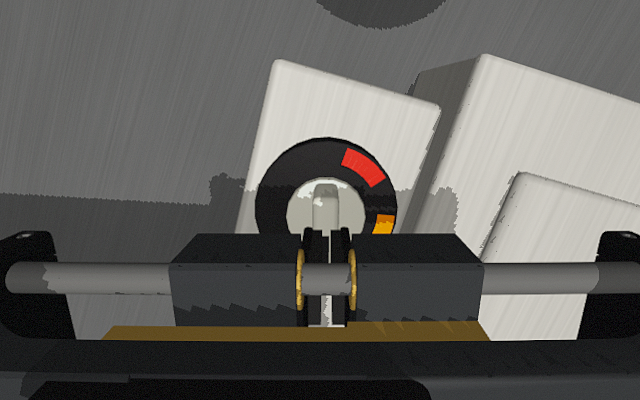

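Nothing felt down to 0.1866, so the knob is in at least most of the way (ledge height would be 0.186). Now I'll press gently on the bar top, which should be at 0.177 when home.

Request:
move_arm([
  [0,0,0.3,0,0,0,1],
  [0,0,0.6,0,0,0,1],
  [0,0,0.8,0,0,0,1],
  [0,0,1.0,0,0,0,1],
  [0,0,1.1,0,0,0,1],
  [0,0,1.2,0,0,0,1],
  [0,0,1.3,0,0,0,1],
  [0,0,1.3,0,0,0,1],
])

```text
t: 25.43
tcp_pos: [0.4907, 0.0905, 0.177]
ee_rot: [1.733, 2.616, -0.014]
force: [-10.4, -2.3, 27.6]
finger_gap: 0.009
```

Request:
move_arm([
  [0,0,-0.5,0,0,0,1],
  [0,0,-2,0,0,0,1],
  [0,0,-5,0,0,0,1],
  [0,0,-8,0,0,0,1],
  [0,0,-11,0,0,0,1],
  [-2,0,-13,0,0,0,1],
  [-4,0,-14,0,0,0,1],
  [-5,0,-15,0,0,0,1],
])

```text
t: 26.1
tcp_pos: [0.5116, 0.0434, 0.3287]
ee_rot: [1.735, 2.611, -0.014]
force: [-0.5, -1.0, -0.1]
finger_gap: 0.008
```

```bash
python3 -c "
from h import *
ang()
cv2.imwrite('pics/w11.png',ctrl.snapshot('wrist'))
s=ctrl.snapshot('scene');cv2.imwrite('pics/s11.png',s)
cv2.imwrite('pics/s11z.png',cv2.resize(s[140:260,240:420],None,fx=4,fy=4,interpolation=cv2.INTER_CUBIC))
ctrl.snapshot('top')
for cam in('top','scene'):
  for t in('shaker','bowl','spice_jar','nut_jar','tub','spatula'):
    z=.11 if t=='shaker' else 0
    print(cam,t,[(atz(cam,d['xy'],z).round(3)[:2].tolist(),round(d['conf'],2)) for d in ctrl.mark_of(cam,t)[:1]])
"
```

```text
angle 2.487 z 0.3287 pos [0.5116 0.0434] F [-0.5 -1.  -0.1] T [-0.03 -0.14  0.  ] q [ 0.72  0.04 -0.88  1.58  0.04  1.53  0.24] t 26.1
top shaker [([0.536, -0.06], 0.59)]
top bowl [([0.444, 0.319], 0.63)]
top spice_jar [([0.496, -0.329], 0.9)]
top nut_jar []
top tub [([0.386, -0.421], 0.89)]
top spatula [([0.298, 0.39], 0.58)]
scene shaker [([0.537, -0.047], 0.75)]
scene bowl [([0.454, 0.338], 0.9)]
scene spice_jar [([0.479, -0.329], 0.67)]
scene nut_jar [([0.625, -0.315], 0.66)]
scene tub [([0.378, -0.438], 0.69)]
scene spatula [([0.3, 0.396], 0.9)]
```

View pics/w11.png

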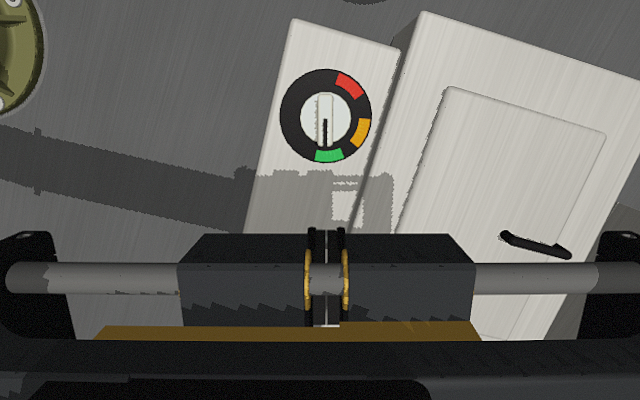

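View pics/s11z.png

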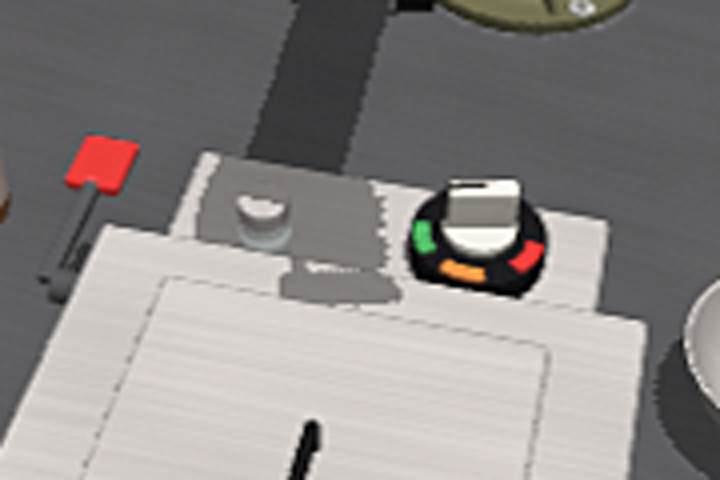

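The wrist picture shows the pointer (col 325, rows 118–148) aimed at the green band (col 329, row 155). The scene picture shows the lid shut, the lever up and the shaker still standing. The robot is clear of everything.

```bash
python3 -c "
from h import *
print(ctrl.job_done())"
```

```text
the job is handed in; nothing more can be done
None
```

The warmer is vented and its dial is turned down to green and locked. I handed the job in at about 26 s of the 72 s allowed.

- **Venting:** I pressed the lever to its end stop, reaching about 33 N on the pad. I held it there about 1.4 s and eased it back up at about 36 mm/s. The pictures showed the lid fully raised and then closed.
- **Dial:** I pulled the knob out about 14 mm to its stop and turned it clockwise, changing grip once on the way. Three probes for the notch stopped at the ledge (2.09, 2.20 and 2.32 rad); it went in at about 2.44 rad, and I let go at about 2.48.
- **Last checks:** A press on top of the bar met it at 0.177 m, the height it should have when fully in. The pointer is in the green band, the lid is shut and the lever is up. The robot was clear of everything.
- **Other things on the counter:** They were found within about 1–2 cm of where they first were, which is the detector's own scatter. The last top view missed the nut jar, but the scene camera found it.
- **High forces:** One notch probe read about 39 N vertically (about 42 N in all) through the fingers on the knob. The 40 N limit is for the arm and the gripper's body, and wrist force stayed well under 120 N.

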